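Lock the stepped mandrel into the tilted quick-change holder

ROBOT

A 7-joint arm with a two-finger parallel gripper is mounted at the origin on a cart in front of the work surface, level with it; the furniture and walls round the work are solid. World frame = base frame: x ahead of the robot, y to its left, z up, the work surface at z = 0. Lengths are in m, angles in degrees, forces in N, time in s.
With the tool pointing down it reaches from about 0.425 to 0.825 m from the base axis. Payload 3.6 kg.
Tool frame: the origin (TCP) lies midway between the tips of the shut fingers; the grasp point (between the pads) lies 19 mm behind it; z points along the fingers, y is the line along which they close (so a half turn about z gives the same grasp; the last joint's range is limited). The gripper opens to 85 mm and grips with 20 to 120 N. Pads are 22 mm wide; open, the fingers measure 114 mm over their backs; the gripper's body (76 mm by 85 mm) begins 54 mm behind the grasp point. The pads swing forward as they close: fully open they stand 13 mm farther back than shut.
Start: joints at [64.887, 35.231, -0.722, 81.555, 0.464, 63.22, -2.315], TCP at [0.26, -0.596, 0.231] pointing down, gripper open.
Joint ranges: [-178.69, 178.69], [-17.37, 117.87], [-77.05, 75.6], [15.02, 138.74], [-78.02, 258.01], [0.78, 113.62], [-162.83, 162.83]. Speed limits (degrees/s): [159.86, 159.86, 180, 180, 180, 180, 180].

INTERFACE

Orientations are given as [roll, pitch, yaw] about the fixed x, y, z axes, in that order (R = Rz(yaw) Ry(pitch) Rx(roll)).
In Python, from plant import manip gives the robot as it stands.
- The arm moves only by the shell command python3 drive.py 'ROWS' [OPENING] [FORCE]. ROWS is rows parted by semicolons, their numbers by spaces, 1 to 5 of them, each of 6 numbers: dx, dy, dz in m, then a rotation vector rx, ry, rz in degrees; each row shifts and turns the commanded pose from where the row before left it, along the tool's axes as they then stand; what a row does not reach is not made up. A row lasts 1/10 s, in which the tool goes at most 0.05 m and 8.59 degrees, less where a joint would pass 70% of its speed; a pose out of reach is approached as far as the arm can. OPENING is the opening from 0.0 (shut) to 1.0 (fully open), set as the command begins (- or left out keeps the last). The fingers move at their own pace and stop on an object; FORCE is the grip in N (left out, the last holds). Time passes only in rows, so rows that do not move let the fingers close. It prints the time, the measured TCP pose, the force, the opening and the grip force at its end.
- manip.read_state(): the state, without advancing time (a new reading comes with each control period).
- manip.grab_frame(name): name is "scene" or "side" or "wrist"; returns the picture (400x640x3 uint8, red, green, blue); there is no depth.
- manip.get_calibration(name): a dict with "K" (3x3 intrinsics, pixels), "R" (3x3) and "t" (3): a world point X has camera coordinates R X + t. Camera axes: x right, y down, z forward; pixel columns grow to the right and rows downward; lengths in m; the calibration is good to about 2 mm. A picture is of the moment at which its call begins: read the wrist's pose just before it. get_calibration takes no time and is no camera call; for the wrist camera it gives the pose at the moment of the call.
- manip.job_done(): hands the job in; it is judged then, once.
The state is a dict: "t": time; "qpos": joint angles; "dq": joint speeds; "joint_torque": joint torques, N m; "tcp_pos": TCP position; "tool_rot": TCP orientation; "contact_force": force on the tool from outside, world axes, zero at the start; "torque": the same for the moment, N m; "grip_width": opening from 0.0 (shut) to 1.0 (fully open); "finger_force": force on a finger pad.
Only numpy, scipy, OpenCV 4.12 (cv2) and the standard library are available. Lean on these libraries where they do the work, as an engineer would, in place of code of your own. Each camera call takes 0.05 s, during which the arm holds its last target. There are 200 camera calls.

TASK

Snap the stepped steel mandrel forward out of its two spring clips and lay it in the sloping vee of the mandrel holder, grooved head down the slope. Push it under the sprung plunger and down against the end stop, and keep it pressed there until the plunger has dropped fully into the groove and a moment longer; then let go, so that it stays locked in the holder. Leave the other things on the bench where they are.

Things in the scene. Friction and masses are not known exactly. Their poses are not given: they have to be found in the camera images.
- mandrel: Stepped steel bar 197 mm long, 0.25-0.42 kg, level in two clips of the rest. Own y = bar axis, origin on the axis at the grip place. Along y in mm: dia 13 from 80 to 55, dia 16 to 25, plain shank dia 20 to -81, groove dia 9 (all round) to -95, head dia 20 to -105, then a cone to dia 8 at the end, -117. Centre of mass near y -27. In the clips its x points away from the robot.
- rest: Fixed tool rest: wooden foot 62x130x16 mm, two steel posts with sprung C-clips 14 mm wide. Origin on the bench under it. Mandrel origin in the clips: (0,15,66) mm here, axis along y. Clips at the mandrel's y -40 and +40, up to 20 mm above its axis; between them 66 mm free for fingers down to the foot. Mouths look along -x and 20 deg up; a 8-15 N pull that way over 25 mm snaps the bar out.
- bed: Fixed bed of the holder: 90 deg vee, 30 deg slope. Mandrel home = mandrel frame on bed frame (origins and y agree). y runs up the slope, z square out of the vee. In mm: vee y -28 to -115, its lips 18 to each side at z +4; swan-neck arm at y -76 to -100 on the +x side. Lower the bar along -z with its origin at y +45 or more, then slide along -y. Nothing stands near the bar above y -28.
- stop: Fixed end stop, a steel plate 44 mm wide at the low end of the vee. Same frame as the bed; its face is at y -117 mm. A brass sprung kick-out pin stands 8 mm proud of it and pushes an unlocked bar back up the slope with 3 to 4.5 N.
- plunger (a joint): Lift of the sprung plunger in m, along bed z at bed y -88 mm: 0 = down (nose 5 mm above the bar axis, with or without a bar), 0.005 = riding on head or shank. Nose dia 11, spring 2-4 N, damped: takes some 0.3 s to drop. The head's cone lifts it as the bar is pushed in (6-12 N). It drops into the groove only within 1.5 mm of the stop; locked, the bar settles 1-2 mm off the stop.
- plunger_knob (a point): Top of the plunger's black knob, dia 20 mm, above the swan-neck arm; 67 mm from the bar's axis when down, on bed y -88 mm.
- ring_mandrel: plain tapered steel ring mandrel, 228 mm long, no groove, lying loose on the bench top near its front edge: not the one to use. Bystander.
- bench_block: steel block 66 x 66 x 20 mm at the left of the work. Behind and above it hangs the solid lamp head (x over 0.57, y over 0.22, z 0.38 to 0.65 m): swing the arm in on the robot's side of it. Bystander.
- tweezers_2: black spring tweezers, 137 mm. Bystander.
- loupe: folding loupe, 26 x 61 x 16 mm, lying between the tool rest and the holder. Bystander.

How it is judged (in metres and radians):
On the way, in this order (a step that is already met when the one before it is completed fails the run):
1. the mandrel is snapped out of both clips (40 mm from where it was held) (distance of mandrel from where it was at the start of the episode above 0.04 m), for 0.1 s.
2. it lies in the vee, head under the lifted plunger (x of mandrel in the frame of bed between -0.006 and 0.006 m and z of mandrel in the frame of bed between -0.006 and 0.006 m and angle between the y axis of mandrel and the y axis of bed, either way round below 0.09 rad and y of mandrel in the frame of bed between 0.002 and 0.035 m and value of joint plunger above 0.003 m), for 0.05 s.
3. held by the fingers and pressed against the stop (over 1 N) with the plunger down in the groove, for 0.3 s (x of mandrel in the frame of bed between -0.006 and 0.006 m and z of mandrel in the frame of bed between -0.006 and 0.006 m and angle between the y axis of mandrel and the y axis of bed, either way round below 0.09 rad and y of mandrel in the frame of bed between -0.003 and 0.002 m and value of joint plunger below 0.0015 m and contact force between mandrel and stop above 1 N and contact force between the fingers and mandrel above 1 N), for 0.3 s.
At the end, for the whole second after the job is handed in: The mandrel lies in the vee (within 3 mm sideways, 4 mm in height and 0.05 rad of its axis), within 4 mm of the end stop, the plunger down in its groove (below 1.5 mm), released and at rest (x of mandrel in the frame of bed between -0.003 and 0.003 m and z of mandrel in the frame of bed between -0.003 and 0.004 m and angle between the y axis of mandrel and the y axis of bed, either way round below 0.05 rad and y of mandrel in the frame of bed between -0.002 and 0.004 m and value of joint plunger below 0.0015 m and linear speed of mandrel below 0.01 m/s and contact force between the fingers and mandrel below 0.1 N); the robot touches nothing.
It fails at once if another thing on the bench is moved by more than 20 mm (distance of any of ring_mandrel, bench_block, tweezers_2, loupe from where it was at the start of the episode above 0.02 m).
It also fails if it takes over 56 s, if anything falls off the work surface, if the arm or the gripper's body presses on something with over 40 N, if the wrist force passes 120 N, or if a joint passes its speed limit or range.

## Working session

There is one attempt and no reset: what is moved stays moved. The work goes in short steps, Python scripts to look and compute and a shell command to move; the robot and the scene stay as the last step left them, time stands still between calls to the robot, and variables do not carry over. Pictures are saved under pics/ and viewed, at most 10 in all, crops included, and the job is handed in when it is done.

```bash
ls; mkdir -p pics
cat > h.py <<'E'
import numpy as np,cv2
from plant import manip
def grab(n,f):
    im=manip.grab_frame(n); cv2.imwrite('pics/'+f,im[:,:,::-1]); return im
def ray(n,u,v):
    c=manip.get_calibration(n);K,R,t=[np.array(c[k]) for k in('K','R','t')]
    d=R.T@np.linalg.solve(K,[u,v,1.]);return -R.T@t,d/np.linalg.norm(d)
def proj(n,X):
    c=manip.get_calibration(n);K,R,t=[np.array(c[k]) for k in('K','R','t')]
    p=K@(R@np.array(X)+t);return p[:2]/p[2]
def plane(n,u,v,z):
    o,d=ray(n,u,v);return o+d*(z-o[2])/d[2]
def tri(a,b):
    (o1,d1),(o2,d2)=ray(*a),ray(*b)
    s=np.linalg.lstsq(np.c_[d1,-d2],o2-o1,rcond=None)[0]
    p,q=o1+s[0]*d1,o2+s[1]*d2;return (p+q)/2,np.linalg.norm(p-q)
E
python3 - <<'E'
from h import *
np.set_printoptions(precision=4,suppress=True)
for n in('scene','side'):
    grab(n,n+'.png');c=manip.get_calibration(n);print(n,c['K'],-np.array(c['R']).T@c['t'],np.array(c['R'])[2])
s=manip.read_state();print(s)
E
```

```text
drive.py
pics
plant.py
scene [[463.6089   0.     319.2018]
 [  0.     463.6089 200.8487]
 [  0.       0.       1.    ]] [-0.3514  0.5615  0.5976] [ 0.7269 -0.5269 -0.4404]
side [[405.2944   0.     321.3405]
 [  0.     405.2944 202.6405]
 [  0.       0.       1.    ]] [0.4431 0.778  0.7665] [ 0.0062 -0.763  -0.6464]
{'t': 0.1, 'qpos': array([64.887 , 35.2845, -0.7237, 81.6321,  0.4658, 63.2184, -2.3144]), 'dq': array([-0.0334, -0.1454,  0.0651, -0.1972, -0.0025, -0.0305,  0.0285]), 'joint_torque': array([  0.0004, -47.0383,   0.26  , -17.1572,   0.0101,   0.0059,
         0.    ]), 'tcp_pos': array([ 0.2599, -0.595 ,  0.2302]), 'tool_rot': array([-179.868 ,    0.0027,   23.6001]), 'contact_force': array([-0.0226, -0.8352, -0.7013]), 'torque': array([-0.0101,  0.0216, -0.0531]), 'finger_force': 0.0, 'grip_width': 0.9987873389437321}
```

View pics/scene.png

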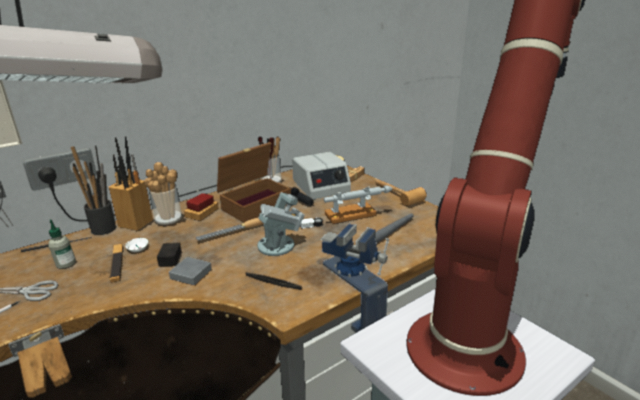

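View pics/side.png

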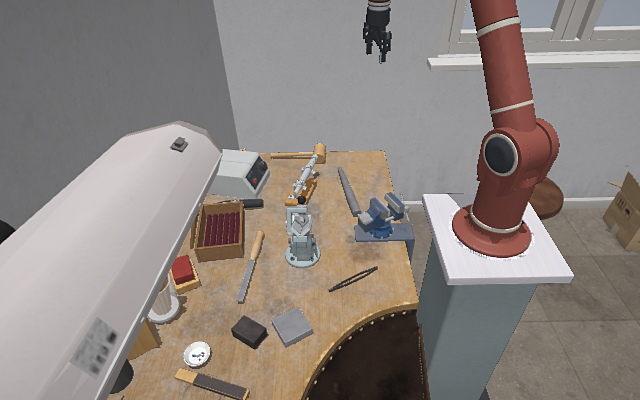

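The scene shows the rest with the mandrel around (355,200) and the grey-green holder around (285,225). In the side view they are at (303,180) and (302,235). I'll zoom in on both.

Run:
```python
from h import *
a=cv2.imread('pics/scene.png')[170:260,240:400];b=cv2.imread('pics/side.png')[140:270,260:360]
a=cv2.resize(a,None,fx=5,fy=5,interpolation=cv2.INTER_CUBIC);cv2.imwrite('pics/c1.png',a)
cv2.imwrite('pics/c2.png',cv2.resize(b,None,fx=4.6,fy=4.6,interpolation=cv2.INTER_CUBIC))
```

```text
(no output)
```

View pics/c1.png

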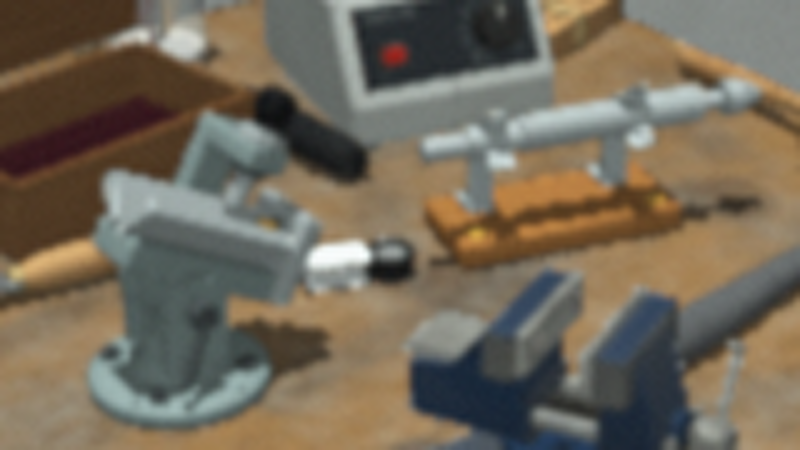

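View pics/c2.png

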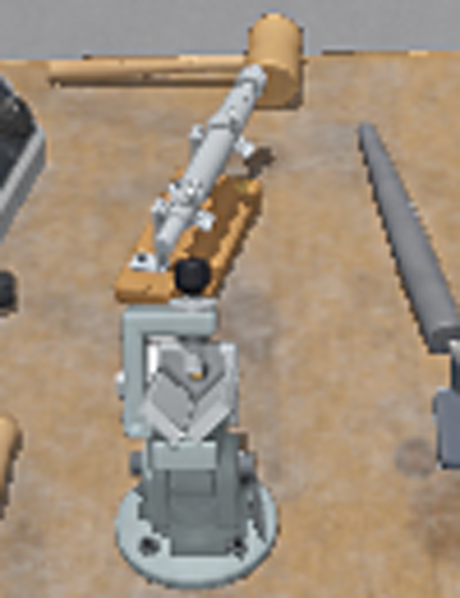

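Run:
```python
from h import *
np.set_printoptions(precision=4,suppress=True)
S=lambda u,v:('scene',240+u/5-.4,170+v/5-.4)
D=lambda u,v:('side',260+u/4.6-.4,140+v/4.6-.4)
for n,a,b in [('knobA',S(275,105),D(192,275)),('knobB',S(390,258),D(192,275)),('thin',S(425,150),D(163,248)),('headtip',S(757,95),D(257,76)),
 ('foot near R corner front-left',S(465,262),D(190,298)),('base disc screw L',S(110,350),D(148,545)),('vee lip near top front',S(0,0),D(0,0))]:
    print(n,*tri(a,b))
for n,u,v in [('L',120,515),('R',275,515),('bot',197,582)]: print(n,plane(*D(u,v),0.0))
for n,u,v in [('L',90,375),('R',270,375),('bot',180,425)]: print(n,plane(*S(u,v),0.0))
print(plane(*S(390,258),.008), plane(*S(340,265),.008))
```

```text
knobA [0.4979 0.0174 0.133 ] 0.0012541383845150035
knobB [ 0.5034 -0.0637  0.0398] 0.04097285746032641
thin [ 0.5218 -0.089   0.0668] 4.039686513985004e-05
headtip [ 0.4663 -0.2751  0.0642] 0.0002738596265674184
foot near R corner front-left [ 0.5092 -0.1083  0.004 ] 0.010195301568733002
base disc screw L [0.5248 0.1026 0.016 ] 0.0012441003478622023
vee lip near top front [0.5625 0.0922 0.2631] 0.15044935922593647
L [0.5434 0.0647 0.    ]
R [0.4569 0.0668 0.    ]
bot [0.499  0.1145 0.    ]
L [0.5335 0.1107 0.    ]
R [0.4781 0.0409 0.    ]
bot [0.467  0.0997 0.    ]
[ 0.526  -0.0678  0.008 ] [ 0.5363 -0.0426  0.008 ]
```

```bash
R=".035 -.031 -.007 0 0 0"; true
python3 drive.py '.035 -.031 -.007 0 0 0;.035 -.031 -.007 0 0 0;.035 -.031 -.007 0 0 0;.035 -.031 -.007 0 0 0;.035 -.031 -.007 0 0 0' 1.0 100
python3 drive.py '.035 -.031 -.007 0 0 0;.035 -.031 -.007 0 0 0;.035 -.031 -.007 0 0 0;.035 -.031 -.007 0 0 0;.035 -.031 -.007 0 0 0'
python3 drive.py '0 0 0 0 0 -8.3;0 0 0 0 0 -8.3;0 0 0 0 0 -8.3;0 0 0 0 0 -8.3;0 0 0 0 0 -8.3'
python3 drive.py '0 0 0 0 0 -8.3;0 0 0 0 0 0;0 0 0 0 0 0'
python3 - <<'E'
from h import *
np.set_printoptions(precision=4,suppress=True)
grab('wrist','w1.png');c=manip.get_calibration('wrist');print(c['K'][0,0],-np.array(c['R']).T@c['t'],np.array(c['R']));s=manip.read_state();print(s['t'],s['qpos'],s['tcp_pos'],s['tool_rot'])
E
```

```text
t: 0.6
tcp_pos: [0.3588, -0.3815, 0.2662]
tool_rot: [-180.0, 0.0, 23.6]
contact_force: [1.0, 0.2, -0.2]
grip_width: 1.001
finger_force: 0.0
t: 1.1
tcp_pos: [0.457, -0.1696, 0.3014]
tool_rot: [-180.0, 0.0, 23.6]
contact_force: [1.1, -0.7, 0.1]
grip_width: 1.0
finger_force: 0.0
t: 1.6
tcp_pos: [0.4564, -0.1713, 0.3009]
tool_rot: [-179.9, 0.0, 65.4]
contact_force: [0.7, 0.2, -0.4]
grip_width: 1.002
finger_force: 0.0
t: 1.9
tcp_pos: [0.4566, -0.1715, 0.301]
tool_rot: [-180.0, -0.0, 73.2]
contact_force: [-0.7, 0.6, -0.3]
grip_width: 0.998
finger_force: 0.0
342.8128803043086 [ 0.4754 -0.1065  0.4427] [[ 0.9572 -0.2893  0.0001]
 [-0.2789 -0.9228  0.2659]
 [-0.0769 -0.2545 -0.964 ]]
1.95 [ 30.8331  17.53   -17.221  100.9157   5.7696  62.4469  -5.0693] [ 0.4566 -0.1715  0.3011] [-179.9676   -0.0014   73.242 ]
```

View pics/w1.png

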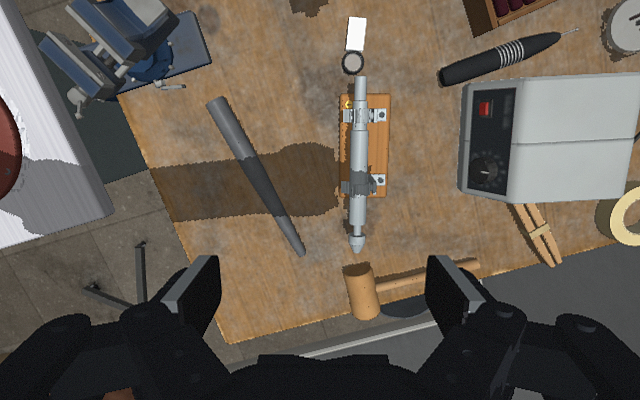

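The wrist view shows the mandrel from its thin end at (361,77) to the head tip at (357,250). The loupe is at (353,45), just past the thin end. Next I'll look at the holder from above.

```bash
python3 - <<'E'
from h import *
np.set_printoptions(precision=4,suppress=True)
im=cv2.imread('pics/w1.png')
a,b=plane('wrist',361,77,.066),plane('wrist',357,251,.066)
d=(a-b);L=np.linalg.norm(d);d/=L;print(a,b,L,d,a-.08*d,np.degrees(np.arctan2(-d[0],d[1])))
hsv=cv2.cvtColor(im,cv2.COLOR_BGR2HSV);
for r in (140,150,160,170): print(r,[tuple(hsv[r,c]) for c in range(346,376,2)])
E
python3 drive.py '.038 -.012 -.008 0 0 0;.038 -.012 -.008 0 0 0;.038 -.012 -.008 0 0 0;.038 -.012 -.008 0 0 0;0 0 0 0 0 0'
python3 drive.py '0 0 0 0 0 0;0 0 0 0 0 0'
python3 - <<'E'
from h import *
np.set_printoptions(precision=4,suppress=True)
im=grab('wrist','w2.png')
for p in [(.498,.017,.133),(.498,.11,.11)]: print(proj('wrist',p))
u,v=proj('wrist',(.498,.05,.1)); print(u,v)
u,v=int(u),int(v);y0,x0=max(0,v-90),max(0,u-110)
print(x0,y0); c=im[y0:y0+180,x0:x0+220,::-1]; cv2.imwrite('pics/w2c.png',cv2.resize(c,None,fx=3.3,fy=3.3,interpolation=cv2.INTER_CUBIC))
E
```

```text
[ 0.5221 -0.0891  0.066 ] [ 0.4668 -0.2758  0.066 ] 0.19470531629776117 [0.2842 0.9588 0.    ] [ 0.4994 -0.1658  0.066 ] -16.513626467958602
140 [(np.uint8(17), np.uint8(140), np.uint8(89)), (np.uint8(15), np.uint8(155), np.uint8(102)), (np.uint8(105), np.uint8(7), np.uint8(78)), (np.uint8(103), np.uint8(14), np.uint8(130)), (np.uint8(97), np.uint8(15), np.uint8(155)), (np.uint8(101), np.uint8(16), np.uint8(177)), (np.uint8(102), np.uint8(19), np.uint8(198)), (np.uint8(95), np.uint8(14), np.uint8(213)), (np.uint8(101), np.uint8(14), np.uint8(197)), (np.uint8(93), np.uint8(15), np.uint8(181)), (np.uint8(94), np.uint8(23), np.uint8(155)), (np.uint8(14), np.uint8(97), np.uint8(145)), (np.uint8(15), np.uint8(147), np.uint8(180)), (np.uint8(15), np.uint8(144), np.uint8(183)), (np.uint8(15), np.uint8(147), np.uint8(185))]
150 [(np.uint8(15), np.uint8(148), np.uint8(86)), (np.uint8(15), np.uint8(150), np.uint8(95)), (np.uint8(120), np.uint8(3), np.uint8(79)), (np.uint8(94), np.uint8(15), np.uint8(134)), (np.uint8(97), np.uint8(15), np.uint8(157)), (np.uint8(93), np.uint8(14), np.uint8(180))
[... 1441 characters left out ...]
(17), np.uint8(135)), (np.uint8(98), np.uint8(15), np.uint8(185)), (np.uint8(99), np.uint8(15), np.uint8(175)), (np.uint8(100), np.uint8(24), np.uint8(158)), (np.uint8(14), np.uint8(155), np.uint8(89)), (np.uint8(15), np.uint8(154), np.uint8(81)), (np.uint8(15), np.uint8(145), np.uint8(183)), (np.uint8(15), np.uint8(148), np.uint8(178))]
t: 2.45
tcp_pos: [0.4545, -0.005, 0.3349]
tool_rot: [179.9, -0.3, 74.0]
contact_force: [-0.2, 0.1, 0.2]
grip_width: 0.999
finger_force: 0.0
t: 2.65
tcp_pos: [0.4541, -0.0135, 0.333]
tool_rot: [-180.0, 0.1, 73.2]
contact_force: [0.5, 0.1, -0.3]
grip_width: 0.999
finger_force: 0.0
[357.3672 133.9985]
[329.8689  39.4349]
345.9822524974 100.96799091425358
235 10
```

View pics/w2c.png

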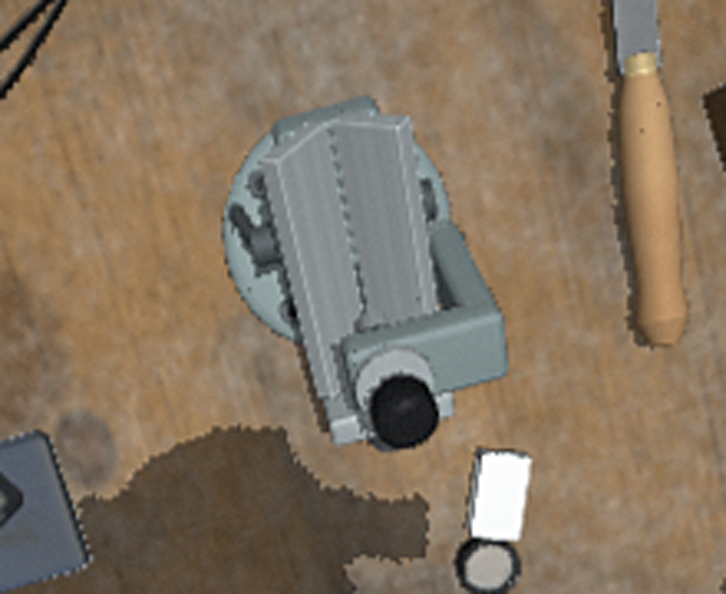

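The wrist crop shows the vee's top corners at (268,160), (335,125) and (405,122), and the knob at (403,410). I'll fit the bed pose from these points together with the knob in the other two views.

```bash
cat > bed.py <<'E'
from h import *
from scipy.optimize import least_squares
np.set_printoptions(precision=4,suppress=True)
W=lambda u,v:('wrist',235+u/3.3-.35,10+v/3.3-.35)
S=lambda u,v:('scene',240+u/5-.4,170+v/5-.4)
D=lambda u,v:('side',260+u/4.6-.4,140+v/4.6-.4)
pts=[((-18,-28,4),W(268,160)),((18,-28,4),W(405,122)),((0,-28,-14.1),W(335,126)),((0,-88,60),W(403,411)),((0,-88,60),S(275,105)),((0,-88,60),D(192,275)),((0,-28,-14.1),D(180,440))]
def RB(p):
    y,s=np.radians(p),np.radians(30)
    return np.array([[np.cos(y),-np.sin(y),0],[np.sin(y),np.cos(y),0],[0,0,1]])@np.array([[1,0,0],[0,np.cos(s),-np.sin(s)],[0,np.sin(s),np.cos(s)]])
def f(q): return np.concatenate([proj(m[0],RB(q[3])@np.array(P)/1000+q[:3])-m[1:] for P,m in pts])
if __name__=='__main__':
    r=least_squares(f,[.5,.13,.12,0],x_scale=[.1,.1,.1,10]);print(r.x);print(r.fun.reshape(-1,2))
    for P in [(-18,-28,4),(18,-28,4),(0,-28,-14.1),(-18,-115,4),(0,-88,67)]:
        X=RB(r.x[3])@np.array(P)/1000+r.x[:3]; print(P,X,(proj('wrist',X)-[235,10]+.35)*3.3,(proj('side',X)-[260,140]+.4)*4.6,(proj('scene',X)-[240,170]+.4)*5)
E
python3 bed.py
```

```text
[ 0.5025  0.1221  0.1243 -2.6455]
[[ 3.5618 -0.4723]
 [-2.0413  1.2446]
 [-1.581  -2.0566]
 [ 0.4026  0.8729]
 [ 0.6933 -0.0475]
 [ 0.1601  0.1345]
 [ 0.601  -0.0621]]
(-18, -28, 4) [0.4833 0.0967 0.1137] [279.754  158.4414] [218.0538 405.4975] [151.5762 198.0496]
(18, -28, 4) [0.5193 0.095  0.1137] [398.2637 126.1073] [147.0872 404.5267] [115.0918 169.8376]
(0, -28, -14.1) [0.5017 0.1049 0.0981] [329.7826 119.2132] [182.7644 439.7143] [118.2748 218.9417]
(-18, -115, 4) [0.4798 0.0214 0.0702] [334.2343 399.713 ] [230.2813 367.7039] [295.1173 236.0759]
(0, -88, 67) [0.4974 0.0125 0.1383] [408.9461 427.2594] [192.6675 262.6368] [284.182   91.4334]
```

```bash
cat >> bed.py <<'E'
    for sgn in (0,-1):
        def g(q):
            d=q[4]; P2=[((-18-d,-28,4+sgn*d),pts[0][1]),((18+d,-28,4+sgn*d),pts[1][1])]+pts[2:]
            return np.concatenate([proj(m[0],RB(q[3])@np.array(P)/1000+q[:3])-m[1:] for P,m in P2])
        r=least_squares(g,[.5,.13,.12,0,0],x_scale=[.1,.1,.1,10,3]);print(r.x);print(r.fun.reshape(-1,2).round(2).tolist())
    # directions of long lines: apex and left lip, right lip in wrist image
    for p,q in [((336,130),(358,300)),((268,160),(330,410)),((405,122),(436,305)),((285,155),(343,395))]:
        n=np.cross(ray(*W(*p))[1],ray(*W(*q))[1]); # plane normal contains bed y dir (cos30*(-s),cos30*c,.5)
        from scipy.optimize import brentq
        fn=lambda y:n@RB(y)[:,1]; print(p,brentq(fn,-40,40))
E
python3 bed.py | tail -8
```

```text
[ 0.5026  0.1221  0.1235 -2.6524  2.8739]
[[0.78, 0.39], [0.82, 0.57], [-1.56, -1.95], [0.37, 0.79], [0.7, 0.24], [0.16, 0.38], [0.6, 0.18]]
[ 0.5027  0.1215  0.1228 -2.6592  3.124 ]
[[0.51, -0.16], [0.66, -0.0], [-1.29, -1.27], [0.58, 1.27], [0.88, 0.44], [0.13, 0.46], [0.56, 0.22]]
(336, 130) -6.340171425782896
(268, 160) -1.7488004528946686
(405, 122) -0.8851067364122647
(285, 155) -1.414619896634147
```

```bash
cat > to.py <<'E'
# python3 to.py x y z roll pitch yaw : remaining move in tool axes
import sys
from h import *
from scipy.spatial.transform import Rotation as Ro
np.set_printoptions(precision=4,suppress=True)
a=list(map(float,sys.argv[1:])); s=manip.read_state()
R=Ro.from_euler('xyz',s['tool_rot'],degrees=True);T=Ro.from_euler('xyz',a[3:],degrees=True)
print('d',R.inv().apply(np.array(a[:3])-s['tcp_pos']),'rotvec',(R.inv()*T).as_rotvec(degrees=True),'q',s['qpos'].round(1))
E
python3 drive.py '-.033 .022 .02 0 0 0;-.033 .022 .02 0 0 0;-.033 .022 .02 0 0 0;-.033 .022 .02 0 0 -.3;0 0 0 0 0 0'
python3 drive.py '0 0 .04 0 0 0;0 0 .04 0 0 0;0 0 .03 0 0 0;0 0 0 0 0 0'
python3 to.py .4994 -.1658 .046 180 0 73.5
```

```text
t: 3.2
tcp_pos: [0.4986, -0.1725, 0.2493]
tool_rot: [-179.6, 0.3, 72.9]
contact_force: [-0.6, -0.7, -0.6]
grip_width: 1.0
finger_force: 0.0
t: 3.6
tcp_pos: [0.4972, -0.1639, 0.1395]
tool_rot: [-179.4, 0.0, 73.6]
contact_force: [0.0, 0.1, -0.5]
grip_width: 1.001
finger_force: 0.0
d [-0.0012  0.0036  0.0935] rotvec [-0.5786  0.0221  0.0802] q [ 26.1  31.7 -15.4 107.9  11.9  42.5 -12.4]
```

```bash
python3 drive.py '0 0.001 .035 0 0 0;0 0.001 .035 0 0 0;0 0 .022 0 0 0;0 0 0 0 0 0;0 0 0 0 0 0'
python3 - <<'E'
from h import *
im=grab('wrist','w3.png')
print(proj('wrist',(.5221,-.0891,.066)),proj('wrist',(.4994,-.1658,.066)))
E
python3 to.py .4994 -.1658 .046 180 0 73.5
```

```text
t: 4.1
tcp_pos: [0.504, -0.1648, 0.0528]
tool_rot: [179.9, 0.0, 73.6]
contact_force: [0.6, -0.0, -0.1]
grip_width: 1.0
finger_force: 0.0
[312.82713438  77.70849525] [314.01625986 281.27849798]
d [-0.0023 -0.0045  0.0073] rotvec [ 0.214  -0.0025  0.1572] q [ 23.7  39.5 -12.2 111.3  15.4  30.5 -15.4]
```

View pics/w3.png

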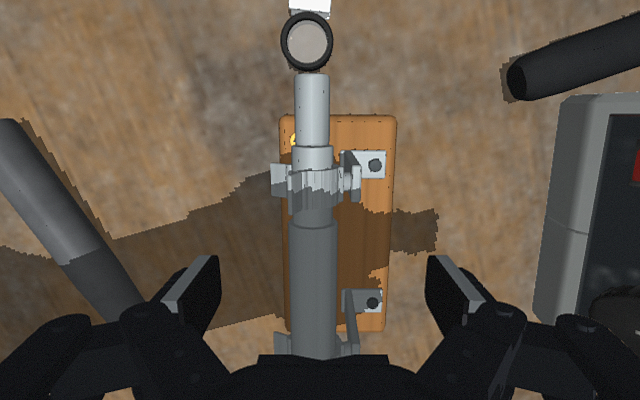

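The bar's centreline is at column 312, where it was predicted, and the fingers are centred near 323, so I'll shift -4 mm in tool y, go down 7 mm and close.

```bash
python3 drive.py '-.002 -.0045 .007 0 0 0;0 0 0 0 0 0;0 0 0 0 0 0'
python3 to.py .4994 -.1658 .046 180 0 73.5
python3 drive.py '0 0 0 0 0 0;0 0 0 0 0 0;0 0 0 0 0 0;0 0 0 0 0 0;0 0 0 0 0 0' 0 110
python3 to.py .4994 -.1658 .046 180 0 73.5
```

```text
t: 4.45
tcp_pos: [0.4979, -0.1652, 0.0449]
tool_rot: [180.0, 0.0, 73.7]
contact_force: [-0.8, -0.7, -0.5]
grip_width: 1.003
finger_force: 0.0
d [-0.0002  0.0017 -0.0011] rotvec [0.0374 0.007  0.1754] q [ 23.7  40.  -11.9 112.4  15.8  29.1 -15.6]
t: 4.95
tcp_pos: [0.4993, -0.1653, 0.045]
tool_rot: [179.8, -0.0, 73.7]
contact_force: [0.7, -0.3, 4.2]
grip_width: 0.206
finger_force: 107.2
d [-0.0005  0.0003 -0.001 ] rotvec [ 0.1698 -0.0149  0.1688] q [ 23.7  40.  -11.9 112.3  15.8  29.1 -15.6]
```

```bash
python3 drive.py '0 -.0094 -.0034 0 0 0;0 -.0094 -.0034 0 0 0;0 -.0094 -.0034 0 0 0;0 -.0094 -.0034 0 0 0;0 -.0094 -.0034 0 0 0'
python3 drive.py '0 0 -.03 0 0 0;0 0 -.04 0 0 0;0 0 -.04 0 0 0;0 0 -.03 0 0 0;0 0 0 0 0 0'
python3 - <<'E'
from h import *
im=grab('wrist','w4.png')
E
```

```text
t: 5.45
tcp_pos: [0.4512, -0.1513, 0.0613]
tool_rot: [-179.9, -0.0, 73.7]
contact_force: [-0.2, 0.0, -3.4]
grip_width: 0.201
finger_force: 110.2
t: 5.95
tcp_pos: [0.4548, -0.1521, 0.2053]
tool_rot: [179.5, 0.0, 73.7]
contact_force: [1.0, -0.2, -4.8]
grip_width: 0.198
finger_force: 110.4
```

View pics/w4.png

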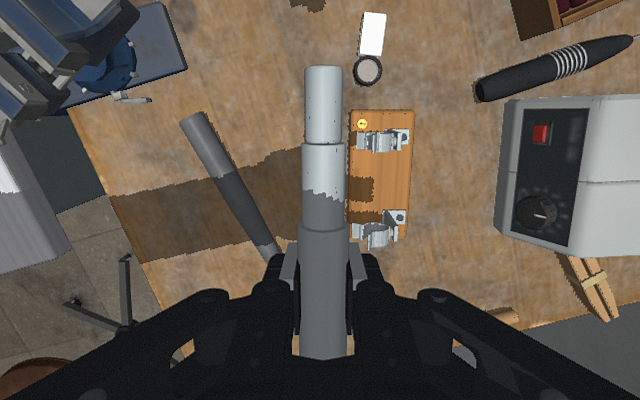

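Run:
```python
from h import *
from scipy.spatial.transform import Rotation as Ro
np.set_printoptions(precision=4,suppress=True)
s=manip.read_state();R=Ro.from_euler('xyz',s['tool_rot'],degrees=True)
c=manip.get_calibration('wrist');print('cam in tool',R.inv().apply(-np.array(c['R']).T@c['t']-s['tcp_pos']))
for P in [(80,0,-19),(80,0,-25.5),(80,0,-23),(80,0,-16),(55,0,-27),(25,0,-29),(0,0,-29)]:
    print(P,proj('wrist',s['tcp_pos']+R.apply(np.array(P)/1000)))
```

```text
cam in tool [ 0.0676 -0.0009 -0.1416]
(80, 0, -19) [325.0071  68.9121]
(80, 0, -25.5) [325.1513  66.7027]
(80, 0, -23) [325.0939  67.5819]
(80, 0, -16) [324.9457  69.8525]
(55, 0, -27) [325.1194 146.6338]
(25, 0, -29) [325.0889 233.6128]
(0, 0, -29) [325.0333 297.2179]
```

The mandrel is out of both clips and straight in the grasp, with its thin end at (322,67) against a predicted 67. Next I'll work out the approach pose.

```bash
cat > bt.py <<'E'
# python3 bt.py x y z (mandrel origin in bed frame, mm): remaining tool move; also present mandrel pose in bed
import sys
from h import *
from bed import RB
from scipy.spatial.transform import Rotation as Ro
np.set_printoptions(precision=4,suppress=True)
O=np.array([.5026,.1218,.1232]);B=RB(-2.6);OFF=np.array([.0005,0,-.021])
s=manip.read_state();R=Ro.from_euler('xyz',s['tool_rot'],degrees=True)
T=Ro.from_matrix(np.c_[B[:,1],B[:,0],-B[:,2]])
print('t',s['t'],'q',s['qpos'].round(1),'grip',s['grip_width'],s['finger_force'])
print('bed now mm',1000*B.T@(s['tcp_pos']+R.apply(OFF)-O),'F bed',B.T@s['contact_force'])
if len(sys.argv)>3:
    g=O+B@(np.array(list(map(float,sys.argv[1:4])))/1000)
    tc=g-T.apply(OFF);print('tcp goal',tc,T.as_euler('xyz',degrees=True),'d now axes',R.inv().apply(tc-s['tcp_pos']),'rotvec',(R.inv()*T).as_rotvec(degrees=True),'d goal axes',T.inv().apply(tc-s['tcp_pos']))
E
python3 bt.py 0 60 90
```

```text
t 6.0 q [ 28.8  22.9 -17.9 111.2   9.5  47.1 -10.5] grip 0.20456503078667884 110.37226796150208
bed now mm [ -37.0489 -187.9183  224.6911] F bed [ 0.5822 -3.756  -3.425 ]
tcp goal [0.5034 0.1388 0.2127] [180.  -30.   87.4] d now axes [ 0.2931 -0.0333 -0.0101] rotvec [  3.8082  29.9068 -13.3418] d goal axes [0.2584 0.0371 0.1378]
```

```bash
python3 drive.py '.042 -.005 -.006 0 0 0;.042 -.005 -.006 0 0 0;.042 -.005 -.006 0 0 0;.042 -.005 -.006 0 0 0;.042 -.005 -.006 0 0 0'
python3 drive.py '.042 -.005 -.006 0 0 0;.041 -.005 -.006 0 0 0;0 0 0 0 0 0'
python3 drive.py '0 0 0 .76 5.98 -2.67;0 0 0 .76 5.98 -2.67;0 0 0 .76 5.98 -2.67;0 0 0 .76 5.98 -2.67;0 0 0 .76 5.98 -2.67'
python3 drive.py '0 0 0 0 0 0;0 0 0 0 0 0'
python3 bt.py 0 60 50
```

```text
t: 6.5
tcp_pos: [0.4859, 0.058, 0.2292]
tool_rot: [-179.7, 0.1, 73.7]
contact_force: [0.8, -0.5, -3.9]
grip_width: 0.197
finger_force: 110.4
t: 6.8
tcp_pos: [0.5, 0.1481, 0.2422]
tool_rot: [-179.8, -0.4, 74.4]
contact_force: [-0.5, 0.5, -3.4]
grip_width: 0.198
finger_force: 110.3
t: 7.3
tcp_pos: [0.4996, 0.1382, 0.2413]
tool_rot: [-179.6, -30.2, 87.3]
contact_force: [1.2, -0.2, -4.3]
grip_width: 0.202
finger_force: 110.3
t: 7.5
tcp_pos: [0.5004, 0.1382, 0.2416]
tool_rot: [-179.5, -30.0, 87.0]
contact_force: [-0.3, -0.4, -3.6]
grip_width: 0.2
finger_force: 110.3
t 7.5 q [ 27.4  28.7 -41.5 108.1 -15.5  44.4  -1.6] grip 0.2004629676870314 110.31220078468323
bed now mm [ -2.8326  73.8312 115.3536] F bed [-0.2306 -2.1756 -2.867 ]
tcp goal [0.5043 0.1588 0.1781] [180.  -30.   87.4] d now axes [-0.0138  0.0034  0.0653] rotvec [-0.3482  0.0379 -0.3234] d goal axes [-0.0138  0.003   0.0654]
```

```bash
python3 drive.py '-.004 .001 .032 0 0 0;-.004 .001 .032 0 0 0;-.004 .001 .030 -.35 0 -.3;0 0 0 0 0 0;0 0 0 0 0 0'
python3 bt.py 0 60 0
python3 - <<'E'
from h import *
a=grab('scene','s5.png')[130:270,220:400,::-1];b=grab('side','d5.png')[130:270,230:370,::-1]
r=lambda i:cv2.resize(i,(400*i.shape[1]//i.shape[0],400),interpolation=cv2.INTER_CUBIC)
i=np.hstack([r(a),r(b)]);i=cv2.resize(i,(800,int(i.shape[0]*800/i.shape[1])));cv2.imwrite('pics/both5.png',i);print(i.shape)
E
```

```text
t: 8.0
tcp_pos: [0.5051, 0.1779, 0.1564]
tool_rot: [179.7, -30.0, 87.9]
contact_force: [-0.7, -0.0, -2.8]
grip_width: 0.204
finger_force: 110.2
t 8.0 q [ 20.6  36.3 -39.5 113.  -13.8  30.3  -2.2] grip 0.2036817667322511 110.20710825920105
bed now mm [-0.1002 65.7337 21.6645] F bed [-0.724  -1.4116 -2.3687]
tcp goal [0.5054 0.1838 0.1348] [180.  -30.   87.4] d now axes [-0.0058  0.      0.0217] rotvec [ 0.0454 -0.0467  0.3917] d goal axes [-0.0058  0.0001  0.0217]
(350, 800, 3)
```

View pics/both5.png

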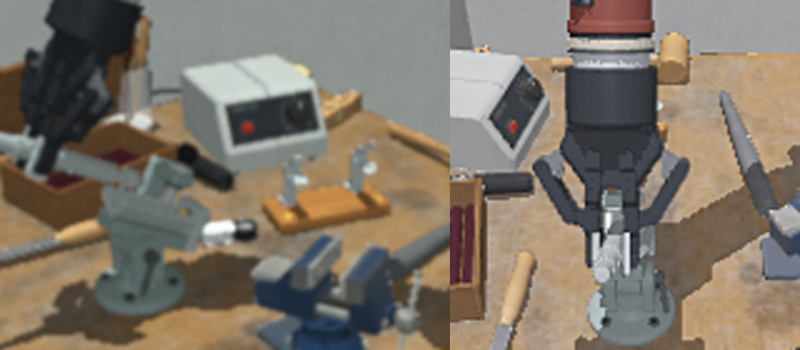

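The scene half shows the bar parallel above the vee with its head short of the plunger arm. In the side half it lines up over the vee near column 605. Now lowering.

```bash
python3 drive.py '-.005 0 .008 0 0 .2;0 0 .006 0 0 0;0 0 0 0 0 0;0 0 0 0 0 0'; python3 bt.py
python3 drive.py '0 0 .003 0 0 0;0 0 0 0 0 0;0 0 0 0 0 0';python3 bt.py
python3 drive.py '0 0 .002 0 0 0;0 0 0 0 0 0;0 0 0 0 0 0';python3 bt.py
python3 drive.py '0 0 .002 0 0 0;0 0 0 0 0 0;0 0 0 0 0 0';python3 bt.py
```

```text
t: 8.5
tcp_pos: [0.5059, 0.1785, 0.1413]
tool_rot: [179.9, -30.1, 87.4]
contact_force: [-0.0, 0.3, -3.3]
grip_width: 0.199
finger_force: 110.2
t 8.5 q [ 20.1  37.8 -39.1 113.7 -13.6  28.1  -2. ] grip 0.1988418849660307 110.20573139190674
bed now mm [ 0.7175 58.7079  8.282 ] F bed [-0.0219 -1.431  -3.0053]
t: 8.8
tcp_pos: [0.5061, 0.1801, 0.1388]
tool_rot: [179.8, -30.1, 87.4]
contact_force: [0.9, 0.5, -3.6]
grip_width: 0.205
finger_force: 110.2
t 8.8 q [ 19.9  38.1 -39.  113.8 -13.6  27.7  -2.1] grip 0.20453278319737803 110.20535230636597
bed now mm [ 0.75   58.8309  5.2976] F bed [ 0.8396 -1.3785 -3.369 ]
t: 9.1
tcp_pos: [0.5059, 0.1811, 0.137]
tool_rot: [179.9, -30.1, 87.4]
contact_force: [-0.1, 0.5, -3.5]
grip_width: 0.202
finger_force: 110.2
t 9.1 q [ 19.7  38.2 -38.9 113.9 -13.6  27.5  -2.1] grip 0.20236285372508628 110.21536231040955
bed now mm [ 0.5889 58.7903  3.2423] F bed [-0.0741 -1.3659 -3.2909]
t: 9.4
tcp_pos: [0.5057, 0.182, 0.1352]
tool_rot: [179.9, -30.1, 87.4]
contact_force: [-0.3, -0.7, -3.1]
grip_width: 0.2
finger_force: 110.4
t 9.4 q [ 19.5  38.4 -38.9 114.  -13.5  27.2  -2.1] grip 0.20005206596888206 110.43480277061462
bed now mm [ 0.2951 58.731   1.2646] F bed [-0.3163 -2.1813 -2.3059]
```

```bash
for i in 1 2; do :; done; python3 drive.py '0 0 .0015 0 0 0;0 0 0 0 0 0;0 0 0 0 0 0';python3 bt.py
python3 drive.py '0 0 .0015 0 0 0;0 0 0 0 0 0;0 0 0 0 0 0';python3 bt.py
python3 drive.py '0 0 .0015 0 0 0;0 0 0 0 0 0;0 0 0 0 0 0';python3 bt.py
```

```text
t: 9.7
tcp_pos: [0.5059, 0.1828, 0.134]
tool_rot: [179.9, -30.1, 87.4]
contact_force: [-2.8, -1.3, -0.2]
grip_width: 0.199
finger_force: 110.8
t 9.7 q [ 19.4  38.5 -38.8 114.  -13.5  27.   -2.2] grip 0.19913718005416423 110.75188636779785
bed now mm [ 0.4494 58.7829 -0.1683] F bed [-2.7105 -1.3412  0.5508]
t: 10.0
tcp_pos: [0.506, 0.1836, 0.1328]
tool_rot: [179.9, -30.1, 87.4]
contact_force: [-2.4, -2.0, 0.7]
grip_width: 0.195
finger_force: 111.0
t 10.0 q [ 19.3  38.6 -38.8 114.1 -13.5  26.8  -2.2] grip 0.19489477502063396 111.01432800292969
bed now mm [ 0.5881 58.8468 -1.6433] F bed [-2.3545 -1.4641  1.6707]
t: 10.3
tcp_pos: [0.5062, 0.1843, 0.1315]
tool_rot: [179.8, -30.1, 87.4]
contact_force: [-3.3, -2.3, 3.1]
grip_width: 0.196
finger_force: 111.3
t 10.3 q [ 19.1  38.8 -38.7 114.1 -13.5  26.6  -2.2] grip 0.19585208212771354 111.2774920463562
bed now mm [ 0.7428 58.8673 -3.0983] F bed [-3.1886 -0.5609  3.9357]
```

```bash
python3 drive.py '0 -.001 0 0 0 0;0 0 0 0 0 0;0 0 0 0 0 0';python3 bt.py
python3 drive.py '0 -.0005 .0015 0 0 0;0 0 0 0 0 0;0 0 0 0 0 0';python3 bt.py; python3 -c "
from h import *; from bed import RB; s=manip.read_state();print(RB(-2.6).T@s['torque'])"
```

```text
t: 10.6
tcp_pos: [0.5061, 0.1843, 0.1317]
tool_rot: [179.7, -30.1, 87.4]
contact_force: [-1.2, -2.6, 3.1]
grip_width: 0.202
finger_force: 111.2
t 10.6 q [ 19.2  38.7 -38.8 114.2 -13.5  26.4  -2.2] grip 0.20233694998907242 111.24553799629211
bed now mm [ 0.5884 58.8834 -2.9531] F bed [-1.0736 -0.7146  4.0465]
t: 10.9
tcp_pos: [0.506, 0.185, 0.1305]
tool_rot: [179.7, -30.1, 87.5]
contact_force: [-1.6, -2.9, 4.6]
grip_width: 0.2
finger_force: 111.6
t 10.9 q [ 19.1  38.8 -38.8 114.3 -13.5  26.2  -2.2] grip 0.20039219076521445 111.56626582145691
bed now mm [ 0.4159 58.8979 -4.3593] F bed [-1.5085 -0.2858  5.4512]
[-1.4322  0.0824 -0.0806]
```

```bash
cat > wd.py <<'E'
import sys
from h import *
def meas(im):
    g=cv2.GaussianBlur(cv2.cvtColor(im,cv2.COLOR_BGR2GRAY),(0,0),1).astype(float)
    for r in (80,95,110,125,155,170,185,200,240):
        gx=np.abs(np.gradient(g[r,290:355])); 
        def sub(k): a,b,c=gx[k-1:k+2]; return 290+k+.5*(a-c)/(a-2*b+c)
        L=sub(5+np.argmax(gx[5:25]));R=sub(40+np.argmax(gx[40:60])); print(r,round(L,1),round(R,1),round(R-L,1),end=' | ')
    gy=np.abs(np.gradient(g[50:90,322]));print('end row',50+np.argmax(gy))
meas(cv2.imread('pics/w4.png'))
n=sys.argv[1];grab('wrist',n);meas(cv2.imread('pics/'+n))
E
python3 wd.py w6.png
python3 drive.py '0 0 -.002 0 0 0;0 0 0 0 0 0;0 0 0 0 0 0';python3 bt.py
```

```text
80 306.1 340.6 34.5 | 95 306.0 340.1 34.2 | 110 306.2 340.0 33.8 | 125 306.3 339.7 33.4 | 155 301.6 346.9 45.3 | 170 302.1 346.9 44.8 | 185 302.1 343.4 41.3 | 200 302.3 338.8 36.4 | 240 296.4 349.0 52.6 | end row 66
80 304.8 340.2 35.3 | 95 305.0 339.8 34.8 | 110 305.0 339.6 34.6 | 125 307.8 339.3 31.5 | 155 300.9 343.0 42.1 | 170 298.2 342.6 44.4 | 185 301.1 343.6 42.5 | 200 301.2 342.2 41.0 | 240 296.3 346.8 50.5 | end row 67
t: 11.25
tcp_pos: [0.5057, 0.1841, 0.132]
tool_rot: [179.7, -30.1, 87.4]
contact_force: [1.4, -2.9, 2.5]
grip_width: 0.2
finger_force: 111.2
t 11.25 q [ 19.2  38.7 -38.8 114.3 -13.5  26.4  -2.1] grip 0.200423747794824 111.21813654899597
bed now mm [ 0.1387 58.8527 -2.5447] F bed [ 1.5357 -1.1779  3.5869]
```

```bash
python3 drive.py '0 0 -.0033 0 0 0;0 0 0 0 0 0;0 0 0 0 0 0';python3 bt.py
python3 drive.py '-.005 0 0 0 0 0;-.005 0 0 0 0 0;0 0 0 0 0 0';python3 bt.py
python3 drive.py '-.005 0 0 0 0 0;-.004 0 0 0 0 0;0 0 0 0 0 0';python3 bt.py
```

```text
t: 11.55
tcp_pos: [0.5052, 0.1824, 0.1346]
tool_rot: [179.8, -30.1, 87.4]
contact_force: [1.9, -1.1, -0.6]
grip_width: 0.202
finger_force: 110.7
t 11.55 q [ 19.5  38.4 -38.9 114.2 -13.6  26.9  -2.1] grip 0.20186630904169364 110.72803974151611
bed now mm [-0.2738 58.7049  0.5277] F bed [ 1.9347 -1.2368 -0.0227]
t: 11.85
tcp_pos: [0.5047, 0.1726, 0.1291]
tool_rot: [179.8, -30.0, 87.3]
contact_force: [2.8, -2.6, -0.8]
grip_width: 0.202
finger_force: 110.8
t 11.85 q [ 20.6  38.9 -38.9 114.6 -13.3  26.6  -1.2] grip 0.20157520055731734 110.75544476509094
bed now mm [-0.2543 47.491   0.6589] F bed [ 2.9459 -2.5342  0.5934]
t: 12.15
tcp_pos: [0.5044, 0.1651, 0.1248]
tool_rot: [179.8, -30.0, 87.3]
contact_force: [2.5, -2.1, -0.1]
grip_width: 0.206
finger_force: 110.8
t 12.15 q [ 21.5  39.4 -39.  114.8 -13.   26.4  -0.5] grip 0.20559097712043561 110.77511429786682
bed now mm [-0.2648 38.8642  0.7446] F bed [ 2.6243 -1.8112  0.8727]
```

```bash
python3 drive.py '-.003 .0007 0 0 0 0;-.003 0 0 0 0 0;0 0 0 0 0 0';python3 bt.py
python3 drive.py '-.003 0 0 0 0 0;-.003 0 0 0 0 0;0 0 0 0 0 0';python3 bt.py
python3 drive.py '-.003 0 0 0 0 0;-.003 0 0 0 0 0;0 0 0 0 0 0';python3 bt.py
```

```text
t: 12.45
tcp_pos: [0.5042, 0.1605, 0.122]
tool_rot: [179.9, -30.1, 87.4]
contact_force: [2.3, -1.5, 1.0]
grip_width: 0.203
finger_force: 110.8
t 12.45 q [ 22.   39.7 -39.  114.9 -12.9  26.4  -0. ] grip 0.20302550478376727 110.8099901676178
bed now mm [-0.2403 33.4589  0.5885] F bed [ 2.4133 -0.7273  1.5982]
t: 12.75
tcp_pos: [0.504, 0.1579, 0.1206]
tool_rot: [179.8, -30.3, 87.5]
contact_force: [0.7, 1.5, 7.3]
grip_width: 0.205
finger_force: 111.0
t 12.75 q [ 22.5  40.  -39.3 115.  -12.8  26.3   0.5] grip 0.2052857390061009 111.02221727371216
bed now mm [-0.3135 30.3557  0.6983] F bed [0.5991 4.9446 5.5842]
t: 13.05
tcp_pos: [0.5037, 0.1541, 0.1185]
tool_rot: [179.8, -30.4, 87.6]
contact_force: [0.8, 3.4, 9.5]
grip_width: 0.198
finger_force: 111.3
t 13.05 q [ 23.1  40.3 -39.4 115.2 -12.7  26.2   0.9] grip 0.19794967928557547 111.27189874649048
bed now mm [-0.3689 26.0381  0.768 ] F bed [0.6383 7.7389 6.5176]
```

```bash
python3 drive.py '-.003 0 0 0 0 0;-.003 0 0 0 0 0;0 0 0 0 0 0';python3 bt.py
python3 drive.py '-.003 0 0 0 0 0;-.003 0 0 0 0 0;0 0 0 0 0 0';python3 bt.py
python3 wd.py w7.png
```

```text
t: 13.35
tcp_pos: [0.5036, 0.15, 0.1162]
tool_rot: [179.7, -30.4, 87.7]
contact_force: [-0.2, 4.9, 11.4]
grip_width: 0.203
finger_force: 111.5
t 13.35 q [ 23.7  40.6 -39.5 115.3 -12.5  26.1   1.4] grip 0.20334824961269288 111.46321535110474
bed now mm [-0.3675 21.23    0.846 ] F bed [-0.423   9.9338  7.4481]
t: 13.65
tcp_pos: [0.5033, 0.1433, 0.1125]
tool_rot: [179.8, -30.3, 87.6]
contact_force: [-0.4, 1.5, 12.1]
grip_width: 0.199
finger_force: 111.5
t 13.65 q [ 24.3  40.9 -39.4 115.4 -12.3  26.    1.9] grip 0.1992645421103278 111.52793526649475
bed now mm [-0.2762 13.7119  1.0025] F bed [-0.457   7.3081  9.7442]
80 306.1 340.6 34.5 | 95 306.0 340.1 34.2 | 110 306.2 340.0 33.8 | 125 306.3 339.7 33.4 | 155 301.6 346.9 45.3 | 170 302.1 346.9 44.8 | 185 302.1 343.4 41.3 | 200 302.3 338.8 36.4 | 240 296.4 349.0 52.6 | end row 66
80 306.4 339.6 33.3 | 95 306.4 339.6 33.2 | 110 295.9 339.0 43.1 | 125 299.0 338.9 39.9 | 155 300.0 342.8 42.8 | 170 300.4 342.6 42.2 | 185 300.4 342.1 41.7 | 200 303.4 341.6 38.2 | 240 295.9 346.5 50.6 | end row 65
```

```bash
python3 drive.py '-.003 0 -.001 0 0 0;-.003 0 -.0005 0 0 0;0 0 0 0 0 0';python3 bt.py
python3 drive.py '-.003 0 0 0 0 0;0 0 0 0 0 0;0 0 0 0 0 0';python3 bt.py
python3 drive.py '-.003 0 0 0 0 0;0 0 0 0 0 0;0 0 0 0 0 0';python3 bt.py
```

```text
t: 14.0
tcp_pos: [0.503, 0.1359, 0.1092]
tool_rot: [179.8, -30.2, 87.6]
contact_force: [1.1, 4.3, 5.5]
grip_width: 0.203
finger_force: 111.0
t 14.0 q [ 25.   41.2 -39.3 115.6 -11.9  26.    2.5] grip 0.20252508459857127 110.95816612243652
bed now mm [-0.3296  5.5874  1.8179] F bed [0.8657 6.484  2.608 ]
t: 14.3
tcp_pos: [0.5029, 0.1324, 0.1072]
tool_rot: [179.8, -30.1, 87.5]
contact_force: [0.8, 3.8, 3.7]
grip_width: 0.202
finger_force: 110.9
t 14.3 q [ 25.2  41.3 -39.2 115.6 -11.8  26.    2.7] grip 0.20193035328737693 110.93865036964417
bed now mm [-0.2443  1.5896  1.8259] F bed [0.5891 5.1871 1.2519]
t: 14.6
tcp_pos: [0.5028, 0.1316, 0.1067]
tool_rot: [179.8, -30.3, 87.5]
contact_force: [1.2, 8.4, 5.9]
grip_width: 0.202
finger_force: 110.9
t 14.6 q [ 25.5  41.5 -39.3 115.7 -11.8  26.    2.9] grip 0.20234470596880327 110.9469223022461
bed now mm [-0.2805  0.6527  1.8067] F bed [ 0.8396 10.2839  0.8986]
```

```bash
python3 drive.py '-.002 0 0 0 0 0;-.002 0 0 0 0 0;0 0 0 0 0 0;0 0 0 0 0 0;0 0 0 0 0 0';python3 bt.py
python3 drive.py '0 0 0 0 0 0;0 0 0 0 0 0;0 0 0 0 0 0;0 0 0 0 0 0;0 0 0 0 0 0';python3 bt.py
python3 - <<'E'
from h import *
a=grab('scene','s8.png')[160:240,230:330,::-1];b=grab('side','d8.png')[160:260,250:350,::-1]
r=lambda i:cv2.resize(i,(400*i.shape[1]//i.shape[0],400),interpolation=cv2.INTER_CUBIC)
i=np.hstack([r(a),r(b)]);i=cv2.resize(i,(800,int(i.shape[0]*800/i.shape[1])));cv2.imwrite('pics/both8.png',i)
E
```

```text
t: 15.1
tcp_pos: [0.5028, 0.1316, 0.1067]
tool_rot: [179.8, -30.5, 87.7]
contact_force: [1.7, 12.5, 11.7]
grip_width: 0.199
finger_force: 111.1
t 15.1 q [ 25.8  41.7 -39.6 115.7 -11.8  25.9   3.2] grip 0.19890275131100033 111.10398173332214
bed now mm [-0.3226  0.5268  1.7902] F bed [ 1.134  16.7814  3.8753]
t: 15.6
tcp_pos: [0.5028, 0.1316, 0.1067]
tool_rot: [179.8, -30.5, 87.7]
contact_force: [2.1, 12.4, 11.8]
grip_width: 0.2
finger_force: 111.1
t 15.6 q [ 25.8  41.7 -39.6 115.7 -11.8  25.9   3.2] grip 0.20025216822956987 111.10512971878052
bed now mm [-0.3296  0.5424  1.7818] F bed [ 1.5499 16.709   4.0341]
```

```bash
python3 drive.py '.004 0 0 0 0 0;0 0 0 0 0 0;0 0 0 0 0 0';python3 bt.py
python3 drive.py '.002 0 0 0 0 0;0 0 0 0 0 0;0 0 0 0 0 0';python3 bt.py
python3 drive.py '.002 0 0 0 0 0;0 0 0 0 0 0;0 0 0 0 0 0';python3 bt.py
```

```text
t: 16.0
tcp_pos: [0.5028, 0.1316, 0.1067]
tool_rot: [179.8, -30.3, 87.6]
contact_force: [1.1, 7.9, 7.8]
grip_width: 0.198
finger_force: 111.0
t 16.0 q [ 25.5  41.5 -39.3 115.7 -11.8  26.    2.9] grip 0.19770811287220266 111.03862881660461
bed now mm [-0.2769  0.6834  1.8242] F bed [ 0.6985 10.8305  2.8003]
t: 16.3
tcp_pos: [0.5029, 0.1316, 0.1067]
tool_rot: [179.8, -30.1, 87.5]
contact_force: [1.7, 4.8, 4.9]
grip_width: 0.198
finger_force: 110.9
t 16.3 q [ 25.3  41.4 -39.2 115.7 -11.8  26.    2.8] grip 0.19821582174002267 110.93405842781067
bed now mm [-0.2335  0.7508  1.8313] F bed [1.4456 6.6499 1.8298]
t: 16.6
tcp_pos: [0.5029, 0.1317, 0.1068]
tool_rot: [179.9, -30.0, 87.4]
contact_force: [1.2, 2.9, 0.4]
grip_width: 0.198
finger_force: 110.8
t 16.6 q [ 25.2  41.3 -39.  115.7 -11.8  26.    2.6] grip 0.19820691662443943 110.83891153335571
bed now mm [-0.2345  0.8723  1.8818] F bed [ 1.0599  2.793  -1.0938]
```

```bash
python3 drive.py '.0015 0 0 0 0 0;0 0 0 0 0 0;0 0 0 0 0 0';python3 bt.py
python3 drive.py '.0015 0 0 0 0 0;0 0 0 0 0 0;0 0 0 0 0 0';python3 bt.py
python3 drive.py '.0015 0 0 0 0 0;0 0 0 0 0 0;0 0 0 0 0 0';python3 bt.py
```

```text
t: 16.9
tcp_pos: [0.503, 0.133, 0.1077]
tool_rot: [179.9, -30.0, 87.3]
contact_force: [1.3, 1.1, 0.3]
grip_width: 0.204
finger_force: 110.8
t 16.9 q [ 25.   41.2 -39.  115.6 -11.9  26.    2.5] grip 0.2037051469861723 110.812668800354
bed now mm [-0.2062  2.4758  1.9484] F bed [ 1.2251  1.1978 -0.3152]
t: 17.2
tcp_pos: [0.503, 0.1334, 0.108]
tool_rot: [179.9, -30.0, 87.3]
contact_force: [0.6, -3.2, -3.6]
grip_width: 0.2
finger_force: 110.8
t 17.2 q [ 24.9  41.1 -39.  115.6 -11.9  26.    2.3] grip 0.199631161017304 110.78634023666382
bed now mm [-0.1345  2.9366  2.0566] F bed [ 0.721  -4.5918 -1.5577]
t: 17.5
tcp_pos: [0.5032, 0.1335, 0.1082]
tool_rot: [179.9, -29.9, 87.2]
contact_force: [0.1, -6.2, -5.2]
grip_width: 0.201
finger_force: 110.8
t 17.5 q [ 24.8  41.1 -38.9 115.6 -11.9  26.    2.2] grip 0.20100977099187967 110.76205730438232
bed now mm [-0.0252  3.1985  2.1611] F bed [ 0.3878 -7.9037 -1.4013]
```

It's locked: the bar resists being pulled back after about 2 mm of slack. I'll press once more, relax and release.

```bash
python3 drive.py '-.004 0 0 0 0 0;-.004 0 0 0 0 0;-.002 0 0 0 0 0;0 0 0 0 0 0;0 0 0 0 0 0';python3 bt.py
python3 drive.py '0 0 0 0 0 0;0 0 0 0 0 0;0 0 0 0 0 0;0 0 0 0 0 0'
python3 drive.py '.004 0 0 0 0 0;.003 0 0 0 0 0;0 0 0 0 0 0;0 0 0 0 0 0' - 30;python3 bt.py
```

```text
t: 18.0
tcp_pos: [0.5028, 0.1317, 0.1068]
tool_rot: [179.8, -30.4, 87.6]
contact_force: [0.3, 5.8, 3.9]
grip_width: 0.201
finger_force: 110.7
t 18.0 q [ 25.6  41.6 -39.5 115.7 -11.8  26.    3. ] grip 0.20142011406754542 110.74485540390015
bed now mm [-0.2895  0.7223  1.8875] F bed [0.0018 6.972  0.4512]
t: 18.4
tcp_pos: [0.5028, 0.1317, 0.1068]
tool_rot: [179.8, -30.4, 87.6]
contact_force: [-0.1, 6.1, 2.4]
grip_width: 0.199
finger_force: 110.7
t: 18.8
tcp_pos: [0.5031, 0.1333, 0.1079]
tool_rot: [179.8, -30.0, 87.4]
contact_force: [0.7, -0.6, -1.1]
grip_width: 0.196
finger_force: 110.7
t 18.8 q [ 25.   41.2 -39.1 115.6 -11.9  26.    2.5] grip 0.19552973306105983 110.68325400352478
bed now mm [-0.0742  2.7963  2.0262] F bed [ 0.6981 -1.0512 -0.6514]
```

```bash
python3 drive.py '0 0 0 0 0 0;0 0 0 0 0 0;0 0 0 0 0 0;0 0 0 0 0 0;0 0 0 0 0 0' 0.7 20;python3 bt.py
python3 drive.py '0 0 -.01 0 0 0;0 0 -.02 0 0 0;0 0 -.04 0 0 0;0 0 -.04 0 0 0;0 0 -.03 0 0 0'
python3 drive.py '0 0 0 0 0 0;0 0 0 0 0 0;0 0 0 0 0 0'
python3 - <<'E'
from h import *
a=grab('wrist','w9.png')[:,120:520,::-1];b=grab('side','d9.png')[150:270,240:360,::-1]
cv2.imwrite('pics/fin.png',np.hstack([cv2.resize(b,(400,400),interpolation=cv2.INTER_CUBIC),a]))
E
```

```text
t: 19.3
tcp_pos: [0.5031, 0.1337, 0.1082]
tool_rot: [179.8, -30.1, 87.4]
contact_force: [0.3, 0.3, 0.3]
grip_width: 0.7
finger_force: 0.0
t 19.3 q [ 25.   41.2 -39.1 115.6 -11.9  26.    2.5] grip 0.7001919817351807 0.0
bed now mm [-0.0876  3.3133  2.046 ] F bed [0.3269 0.4474 0.0551]
t: 19.8
tcp_pos: [0.5, 0.0622, 0.2317]
tool_rot: [179.7, -30.0, 87.4]
contact_force: [0.4, -0.3, -0.9]
grip_width: 0.703
finger_force: 0.0
t: 20.1
tcp_pos: [0.4985, 0.0642, 0.2286]
tool_rot: [180.0, -30.1, 87.4]
contact_force: [0.8, -0.5, -0.1]
grip_width: 0.701
finger_force: 0.0
```

View pics/fin.png

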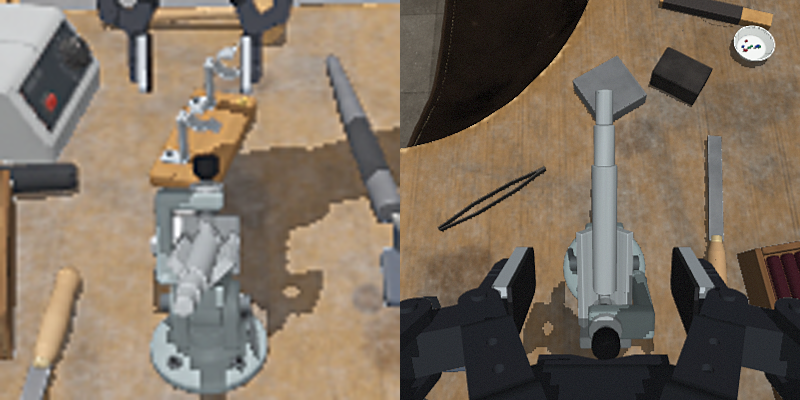

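The mandrel lies straight in the vee under the plunger, from (605,90) to (605,300) in the wrist half. The hand is clear and the other things are where they were. Handing in.

```bash
python3 -c "
from plant import manip
print(manip.job_done())"
```

```text
the job is handed in; nothing more can be done
None
```

The mandrel is locked in the holder against the end stop: it resisted a pull-back test before I released it. The hand is clear, the other bench items appear unmoved in the final views, and I handed the job in at about 20 s; no verdict came back.

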